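# Pull a strap into line with a taper pin

### The arm

A 6-joint arm with a two-finger parallel gripper is mounted at the origin on a cart in front of the work surface, level with it; the furniture and walls round the work are solid. World frame = base frame: x ahead of the robot, y to its left, z up, the work surface at z = 0. Lengths are in mm, angles in degrees, forces in N, time in s.
With the tool pointing down it reaches from about 300 to 850 mm from the base axis. Payload 4.2 kg.
Tool frame: the origin (TCP) lies at the very end of the fingers, on their centre line; the grasp point (between the pads) lies 19 mm behind it (hold_point_z is the z of the grasp point in the tool frame, in mm); z points along the fingers, y is the direction in which the jaws open and shut (so a half turn about z gives the same grasp; the last joint's range is limited). The gripper opens to 91 mm and grips with 3 to 60 N. Pads are 32 mm wide; open, the fingers measure 118 mm over their backs; the gripper's body (76 mm by 178 mm) begins 60 mm behind the grasp point.
Start: joints at [67.036, 18.312, 89.639, -0, 72.044, -1.146], TCP at [213.71, 533.827, 213.976] pointing down, gripper open.
Joint ranges: [-177.97, 177.97], [-48.28, 115.42], [12.27, 149.76], [-77.06, 257.06], [2.81, 150.46], [-146.56, 146.56]. Speed limits (degrees/s): [147.25, 147.25, 180, 180, 180, 180].

### API

Orientations are given as [roll, pitch, yaw] about the fixed x, y, z axes, in that order (R = Rz(yaw) Ry(pitch) Rx(roll)).
In Python, from workcell import state, grab_frame, job_done, hold_point_z gives the robot as it stands. The module is installed in compiled form; this text tells all that it offers.
- The arm moves only by the shell command python3 -m creep 'ROWS' [FORCE]. ROWS is JSON, a list of rows, each a list of 7 numbers: the closure, from 0 (fully open) to 1 (shut), then the shift along the tool's x, y, z in mm, then the turn, a rotation vector about the tool's x, y, z in degrees. A call has 1 to 5 rows; each row shifts and turns the commanded pose from where the row before left it, along the tool's axes as they then stand; what a row does not reach is not made up. A row lasts 1/8 s, in which the tool goes at most 62.5 mm and 10.7 degrees, less where a joint would pass 70% of its speed; a pose out of reach is approached as far as the arm can. A call is refused whole if a number of a shift passes 62.5 or a number of a turn 10.7, either way. A call with a gripper value outside its range is refused whole. The fingers move at their own pace and stop on an object; FORCE is the grip in N (left out, the last holds). Time passes only in rows, so rows that do not move let the fingers close. It gives the time, the measured TCP pose, the force and the opening at its end, in the units of the state.
- state(): the state, without advancing time (a new reading comes with each control period).
- grab_frame(name): name is "side" or "top"; returns a dict with "frame" (384x512x3 uint8, red, green, blue), "fx", "fy", "cx", "cy" (pixels), "view" (4x4, takes a point from world to camera coordinates). Camera axes: x right, y down, z forward; pixel columns grow to the right and rows downward; lengths in mm; the calibration is good to about 2 mm. A picture is of the moment at which its call begins. There is no depth.
- job_done(): hands the job in, once; it reports no verdict.
The state is a dict: "time_s": time; "qpos": joint angles; "qvel": joint speeds; "effort": joint torques, N m; "ee_pos": TCP position; "ee_rot": TCP orientation; "force": force on the tool from outside, world axes, zero at the start; "torque": the same for the moment, N m; "gripper_width": finger opening in mm.
Only numpy, scipy, OpenCV 4.12 (cv2) and the standard library are available. Lean on these libraries where they do the work, as an engineer would, in place of code of your own. Each camera call takes 0.05 s, during which the arm holds its last target.

### The job

The swinging strap on the steel jig has drifted, so its hole no longer lines up with the hole in the plate under it. Take the thick tapered pin, the one with the tall head, from the rack, lift it clear of the others, and push it straight down through both holes until its collar sits on the strap, so that its taper draws the strap into line; let go and leave it there, upright. Let the pin move the strap, not the fingers, and leave the other two pins in the rack.

Things in the scene. Friction and masses are not known exactly. Their poses are not given: they have to be found in the camera images.
- taper_pin_grip (a point): The tapered steel pin to use, hanging upright in any rack hole, about 0.3 kg. This point: on its axis, where to grip the grooved round head (26 mm diameter, 54 mm tall, the tallest of the three), 30 mm above the collar's top. z runs up the pin. Collar 44 mm across, 8 mm thick; below it 30 mm of shank, 28 mm in diameter, then a 50 mm taper down to 7 mm at the tip, 118 mm below this point.
- taper_collar (a point): Centre of the underside of the tapered pin's collar, 38 mm below its grip point and 80 mm above its tip; it rests on the rack's top at the start and must rest on the strap's top at the end.
- dowel_grip (a point): Bystander: parallel pin without taper (28 mm shank, flat end) with a broad low head, 40 mm diameter and 26 mm tall, and a 44 mm collar. This point is the middle of its head. Leave it in the rack.
- slim_pin_grip (a point): Bystander: slim tapered pin with a thin head, 16 mm diameter and 40 mm tall, and a 44 mm collar. This point is the middle of its head. Leave it in the rack.
- rack: Open aluminium rack, fixed to the bench, 66 by 230 mm, top 100 mm above the bench, with three 33 mm holes in a row along its y axis, 75 mm apart. Its origin is on the bench under the middle hole. One pin hangs by its collar in each hole; which is where varies. Heads stand up to 62 mm above the top.
- base_hole (a point): Centre of the hole in the jig's fixed base plate, at the plate's top face, 80 mm above the bench. Hole 32 mm in diameter, right through the 14 mm plate, open below down to the bench. The plate is 96 by 220 mm, on two feet fixed to the bench. The y axis points from this hole to the strap's pivot bolt, 120 mm away.
- strap_hole (a point): Centre of the hole near the free end of the steel strap, at its top face, 90 mm above the bench. Hole 31 mm in diameter, through the 10 mm thick, 56 mm wide strap, which lies flat on the base plate and swings level about a bolt 120 mm from this hole. At the start it lies 8 to 12 mm sideways of the base hole; the pin's tip passes freely where the holes overlap.
- strap (a joint): Angle of the strap about its pivot bolt in rad: 0 when its hole is in line with the base hole, 0.065 to 0.1 at the start. It turns stiffly and stays where it is left; about 2 N at the hole moves it.
Mind the look-alikes: they are no part of the job. Leave any green or pink look-alike of the part that bears taper_pin_grip alone.

How it is judged:
By the outcome, as a careful person would: the job done as asked, in the order asked, and still so for the second after the job is handed in, with the robot touching nothing.
It also fails if it takes over 42 s, if anything falls off the work surface, if the arm or the gripper's body presses on something with over 40 N, if the wrist force passes 120 N, or if a joint passes its speed limit or range.

## Working session

There is one attempt and no reset: what is moved stays moved. The work goes in short steps, Python scripts to look and compute and a shell command to move; the robot and the scene stay as the last step left them, time stands still between calls to the robot, and variables do not carry over. Pictures are saved under pics/ and viewed, and the job is handed in when it is done.

```bash
mkdir -p pics; cat > h.py <<'E'
import numpy as np,cv2
from workcell import state,grab_frame,hold_point_z
def snap(n,f):
    d=grab_frame(n); cv2.imwrite(f'pics/{f}.png',d['frame'][:,:,::-1]); np.save(f'pics/{f}.npy',d,allow_pickle=True); return d
def ray(d,u,v,z):
    V=np.array(d['view']);R=V[:3,:3];t=V[:3,3];c=-R.T@t
    r=R.T@np.array([(u-d['cx'])/d['fx'],(v-d['cy'])/d['fy'],1]); return c+r*(z-c[2])/r[2]
def proj(d,p):
    V=np.array(d['view']);q=V[:3,:3]@np.array(p)+V[:3,3]; return d['fx']*q[0]/q[2]+d['cx'],d['fy']*q[1]/q[2]+d['cy']
def load(f): return np.load(f'pics/{f}.npy',allow_pickle=True).item()
E
python3 - <<'E'
from h import *
print(state(),hold_point_z)
for n in('side','top'):
    d=snap(n,n+'0'); print(n,d['fx'],d['cx'],d['cy'],np.round(d['view'],3).tolist())
E
```

```text
{'time_s': 0.0, 'qpos': array([ 6.70361949e+01,  1.83526177e+01,  8.97084027e+01, -1.67127143e-03,
        7.20446261e+01, -1.14621747e+00]), 'qvel': array([-0.00102594,  0.03033583,  0.05452615,  0.01925103, -0.12105955,
        0.01810524]), 'effort': array([-1.99938273e-03, -4.12460160e+01, -2.31972688e+01,  7.26432865e-02,
        4.58274130e-02, -1.33936551e-04]), 'ee_pos': array([213.50548304, 533.32415924, 213.09698075]), 'ee_rot': array([-1.79894343e+02, -5.24739242e-04,  1.58182929e+02]), 'force': array([-0.17209501,  0.56482781,  0.41504646]), 'torque': array([-0.00548749, -0.0268864 , -0.02385084]), 'gripper_width': 90.89185268362328} -18.8
side 396.59751051396444 254.73776551911072 189.49967640552796 [[1.0, -0.019, -0.018, -507.597], [-0.024, -0.387, -0.922, 100.399], [0.01, 0.922, -0.387, 954.089], [0.0, 0.0, 0.0, 1.0]]
top 346.43398337940033 257.2730696361968 188.88051178963045 [[0.023, -0.999, 0.043, -55.521], [-0.991, -0.029, -0.131, 530.993], [0.132, -0.039, -0.99, 900.403], [0.0, 0.0, 0.0, 1.0]]
```

View pics/top0.png

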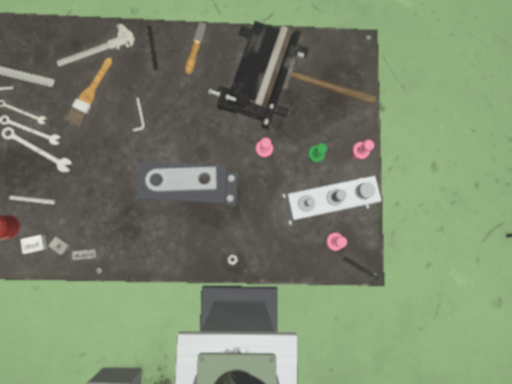

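View pics/side0.png

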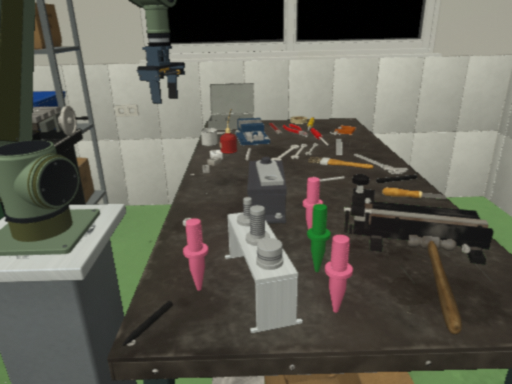

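```bash
python3 - <<'E'
from h import *
d=load('top0');im=d['frame'][:,:,::-1]
a=cv2.resize(im[165:225,280:390],None,fx=7,fy=7,interpolation=cv2.INTER_CUBIC)
cv2.imwrite('pics/a.png',a)
b=cv2.resize(im[155:210,130:245],None,fx=6.5,fy=6.5,interpolation=cv2.INTER_CUBIC)
cv2.imwrite('pics/b.png',b)
d=load('side0');im=d['frame'][:,:,::-1]
c=cv2.resize(im[150:340,210:330],None,fx=3.1*2,fy=3.1,interpolation=cv2.INTER_CUBIC) if 0 else cv2.resize(im[150:340,205:325],None,fx=3.1,fy=3.1,interpolation=cv2.INTER_CUBIC)
cv2.imwrite('pics/c.png',c)
E
```

```text
(no output)
```

View pics/a.png

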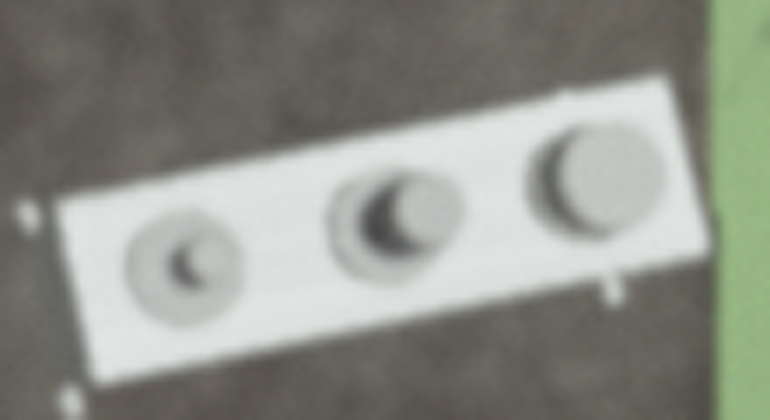

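View pics/b.png

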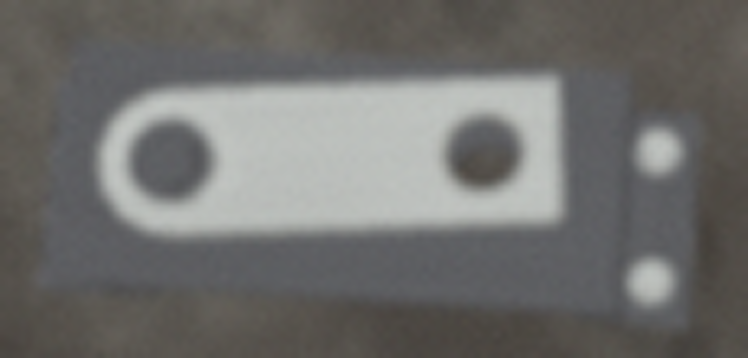

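View pics/c.png

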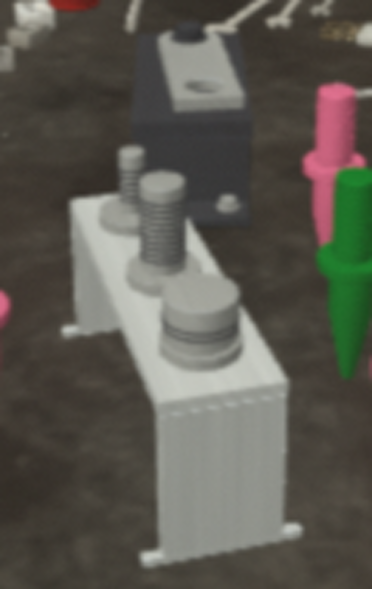

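```bash
python3 - <<'E'
from h import *
d=load('top0');im=d['frame'][:,:,::-1]
g=cv2.cvtColor(im,cv2.COLOR_BGR2GRAY)
def up(x0,x1,y0,y1,k=8): 
    return cv2.resize(g[y0:y1,x0:x1],None,fx=k,fy=k,interpolation=cv2.INTER_CUBIC)
k=8
def topx(p,x0,y0): return (p[0]+.5)/k-.5+x0,(p[1]+.5)/k-.5+y0
# strap
x0,y0=130,155
a=up(x0,245,y0,212)
m=(a>140).astype(np.uint8)
cs,h=cv2.findContours(m,cv2.RETR_CCOMP,cv2.CHAIN_APPROX_NONE)
P={}
for c,hh in zip(cs,h[0]):
    A=cv2.contourArea(c)
    if A<500: continue
    M=cv2.moments(c);p=topx((M['m10']/M['m00'],M['m01']/M['m00']),x0,y0)
    r=cv2.minAreaRect(c);q=topx(r[0],x0,y0)
    print(hh[3]>=0,A,np.round(p,2),np.round(ray(d,*p,90)[:2],1),'rect ctr',np.round(ray(d,*q,90)[:2],1))
    bx=cv2.boxPoints(r); print(np.round([ray(d,*topx(b,x0,y0),90)[:2] for b in bx],1).tolist())
# plate (bluish)
b=cv2.resize(im[y0:212,x0:245],None,fx=k,fy=k,interpolation=cv2.INTER_CUBIC).astype(int)
pm=(((b[:,:,0]-b[:,:,2])>3)|(a>140)).astype(np.uint8)*255
pm=cv2.morphologyEx(pm,cv2.MORPH_OPEN,np.ones((9,9)))
cv2.imwrite('pics/pm.png',cv2.resize(pm,None,fx=.8,fy=.8))
c=max(cv2.findContours(pm,cv2.RETR_EXTERNAL,cv2.CHAIN_APPROX_NONE)[0],key=cv2.contourArea)
w=np.array([ray(d,*topx(q[0],x0,y0),80)[:2] for q in c],np.float32)
r=cv2.minAreaRect(w);print(r,cv2.boxPoints(r).round(1).tolist())
# heads
x0,y0=280,165
a=up(x0,390,y0,225)
for n,(u,v),z,rr in(('taper head',(61.1,30.4),162,26),('taper collar',(54,32.5),108,44)):
    print(n,np.round(ray(d,x0+u,y0+v,z),1))
E
```

```text
False 2174.0 [229.67 197.83] [500.2  29.7] rect ctr [500.3  29.8]
[[508.3, 38.5], [508.8, 21.8], [492.3, 21.2], [491.8, 37.9]]
False 2121.0 [230.91 177.78] [551.7  28.3] rect ctr [551.6  28.1]
[[559.7, 36.5], [560.2, 20.2], [543.5, 19.7], [543.0, 35.9]]
False 98821.5 [181.47 178.59] [545.8 153.1] rect ctr [545.7 155.8]
[[569.1, 247.4], [581.0, 68.2], [522.2, 64.0], [511.0, 241.7]]
True 8131.5 [155.79 179.29] [542.1 217.2] rect ctr [542.  217.3]
[[541.1, 239.6], [564.9, 218.4], [543.0, 195.0], [519.3, 216.3]]
True 6838.0 [203.93 178.15] [548.7  96.6] rect ctr [548.6  96.7]
[[547.4, 117.5], [570.0, 97.0], [549.8, 75.8], [527.4, 96.3]]
((547.5057983398438, 157.2200164794922), (59.410682678222656, 180.65728759765625), 3.5828752517700195) [[512.2000122070312, 245.5], [523.5, 65.19999694824219], [582.7999877929688, 68.9000015258789], [571.5, 249.1999969482422]]
taper head [ 505.7 -234.7  162. ]
taper collar [ 506.4 -232.1  108. ]
```

View pics/pm.png

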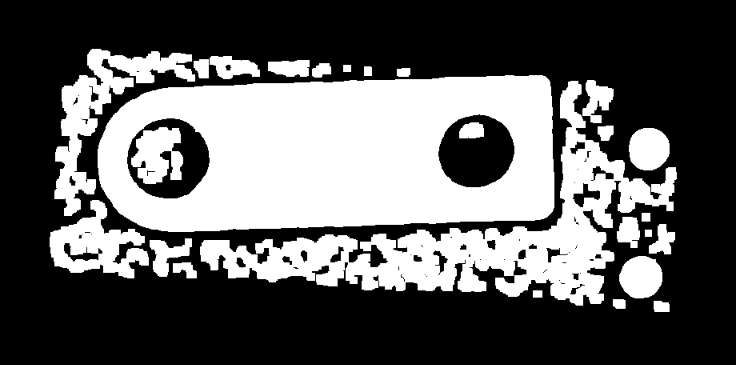

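```bash
python3 - <<'E'
from h import *
fr=[]
for i in range(6): fr.append(grab_frame('top')['frame'].astype(float))
d=load('top0');im=np.mean(fr,0)
np.save('pics/avg.npy',im)
x0,x1,y0,y1,k=125,250,150,218,6
b=cv2.resize(im[y0:y1,x0:x1],None,fx=k,fy=k,interpolation=cv2.INTER_CUBIC)
bl=cv2.GaussianBlur(b[:,:,2]-b[:,:,0],(0,0),4)
cv2.imwrite('pics/bl.png',np.clip(bl*8+100,0,255))
V=np.array(d['view']);print('cam',-V[:3,:3].T@V[:3,3])
print(bl[20:400:20,300].round(1),bl[20:400:20,120].round(1))
E
```

```text
cam [408.4000031   -4.7595275  963.81983987]
[-10.1 -10.6 -10.5  -1.    3.7   0.8   0.3  -0.1   0.1   0.3   0.2   0.1
   4.3   4.3  -0.4 -10.  -10.1  -9.9  -9.9] [ -8.9  -9.5  -6.3   3.9   4.4   4.2   4.1   2.3   1.2   2.4   3.8   4.1
   4.5   3.8  -3.  -10.  -10.   -9.9  -9.6][ WARN:0@4.737] global loadsave.cpp:1063 imwrite_ Unsupported depth image for selected encoder is fallbacked to CV_8U.
```

View pics/bl.png

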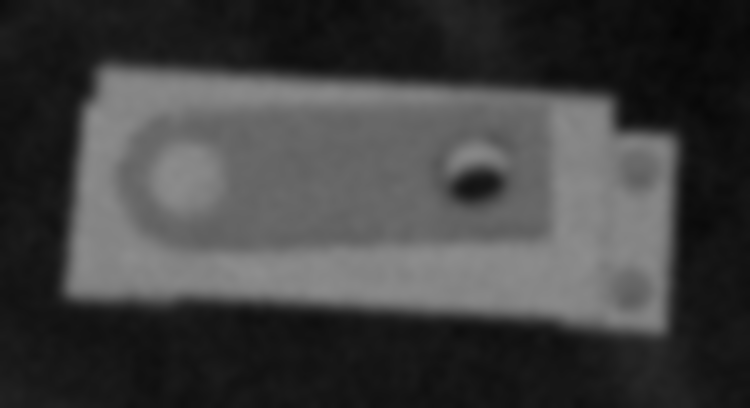

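```bash
python3 - <<'E'
from h import *
d=load('top0');im=np.load('pics/avg.npy')
x0,x1,y0,y1,k=125,250,150,218,6
b=cv2.resize(im[y0:y1,x0:x1],None,fx=k,fy=k,interpolation=cv2.INTER_CUBIC)
bl=cv2.GaussianBlur(b[:,:,2]-b[:,:,0],(0,0),2)
m=bl>-3
W=lambda u,v,z:ray(d,(u+.5)/k-.5+x0,(v+.5)/k-.5+y0,z)[:2]
T=np.array([W(c,np.argmax(m[:,c]),80) for c in range(115,590,5)],np.float32)
B=np.array([W(c,407-np.argmax(m[::-1,c]),80) for c in range(190,550,5)],np.float32)
L=np.array([W(np.argmax(m[r]),r,80) for r in range(75,95,2)],np.float32)
for n,P in(('top',T),('bot',B)):
    l=cv2.fitLine(P,cv2.DIST_HUBER,0,.01,.01).ravel(); print(n,l)
    if n=='top': t=l
dirv=t[:2]*np.sign(t[1]); nrm=np.array([-dirv[1],dirv[0]]) # toward -x
print('dir',dirv,np.degrees(np.arctan2(dirv[1],dirv[0])))
piv=np.array([542.1,217.2]); s=np.array([548.7,96.6])
print('pivot from top edge',(piv-t[2:])@nrm,'strap hole',(s-t[2:])@nrm)
print('base hole A (pivot-120dir)',piv-120*dirv)
ang=np.arctan2(*( (s-piv)@nrm, -(s-piv)@dirv)); print('angle',ang)
C=t[2:]+48*nrm; print('base B centreline', C+((s-C)@dirv)*dirv)
# through-hole dark: base hole lower rim edges
hole=cv2.resize(b[:,:,:].astype(np.uint8)[120:230,420:540],None,fx=5,fy=5,interpolation=cv2.INTER_CUBIC); cv2.imwrite('pics/hole.png',np.clip(hole[:,:,::-1].astype(int)*2-60,0,255).astype(np.uint8))
r=np.array([W(c,v,0) for c,v in((475,185),)]);print(r)
E
```

```text
top [2.9739123e-02 9.9955767e-01 5.8821344e+02 1.5316632e+02]
bot [3.3687610e-02 9.9943238e-01 4.9048117e+02 1.3837776e+02]
dir [0.02973912 0.9995577 ] 88.295815
pivot from top edge 47.99734821625518 strap hole 37.81372935407326
base hole A (pivot-120dir) [538.53130517  97.2530777 ]
angle -0.08441534023643565
base B centreline [538.51824529  96.90293282]
[[556.6654829  107.27041949]]
```

View pics/hole.png

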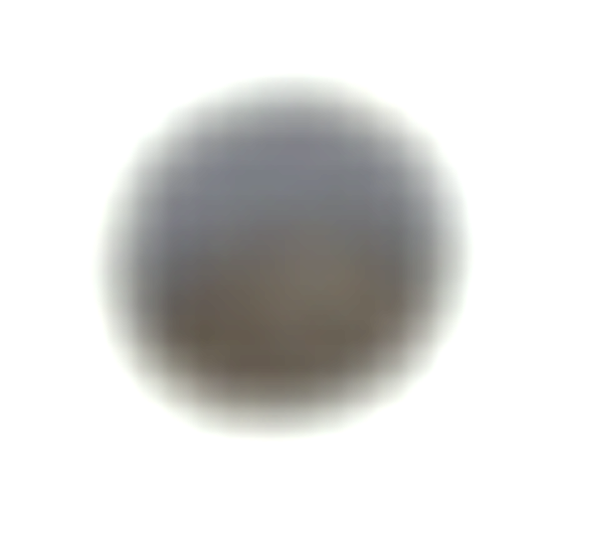

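```bash
python3 - <<'E'
from h import *
d=load('top0');im=np.load('pics/avg.npy')
x0,x1,y0,y1,k=280,385,165,225,7
b=cv2.resize(im[y0:y1,x0:x1],None,fx=k,fy=k,interpolation=cv2.INTER_CUBIC)
g=b.min(2)
W=lambda u,v,z:ray(d,(u+.5)/k-.5+x0,(v+.5)/k-.5+y0,z)[:2]
m=(g>150).astype(np.uint8);m=cv2.morphologyEx(m,cv2.MORPH_OPEN,np.ones((21,21)))
c=max(cv2.findContours(m,cv2.RETR_EXTERNAL,cv2.CHAIN_APPROX_NONE)[0],key=cv2.contourArea)
P=np.array([W(*q[0],100) for q in c],np.float32)
r=cv2.minAreaRect(P);print(r)
c0=np.array(r[0]);a=cv2.boxPoints(r);print(a.round(1).tolist())
e=max([a[1]-a[0],a[2]-a[1]],key=np.linalg.norm);e=e/np.linalg.norm(e);e*=np.sign(e[1]);print('e',e,np.degrees(np.arctan2(e[1],e[0])))
for s in(-75,0,75): print(c0+s*e)
gg=np.clip(g,0,255).astype(np.uint8)
for (lo,hi,pd) in((8,9,0),(10,13,0),(19,24,0),(20,26,0)):
    pass
cir=cv2.HoughCircles(cv2.GaussianBlur(gg,(0,0),2),cv2.HOUGH_GRADIENT,1,10,param1=60,param2=12,minRadius=25,maxRadius=45)
print(cir[0][:8].round(1) if cir is not None else None)
cv2.imwrite('pics/rk.png',cv2.convertScaleAbs(gg,alpha=1.6,beta=-140))
# side
s=load('side0');print([ (n,np.round(proj(s,[*(c0),z]),1)) for n,z in(('top',162),('col',108))])
E
```

```text
((507.6233825683594, -235.48765563964844), (73.81126403808594, 233.0442352294922), 13.114288330078125)
[[445.20001220703125, -130.39999389648438], [498.1000061035156, -357.29998779296875], [570.0, -340.6000061035156], [517.0999755859375, -113.5999984741211]]
e [-0.22689427  0.9739194 ] 103.11429
[ 524.64045334 -308.53160858]
[ 507.62338257 -235.48765564]
[ 490.6063118 -162.4437027]
[[393.5 221.5  34.8]
 [570.5 119.5  33.2]]
[('top', array([255.5, 207. ])), ('col', array([256. , 234.7]))]
```

View pics/rk.png

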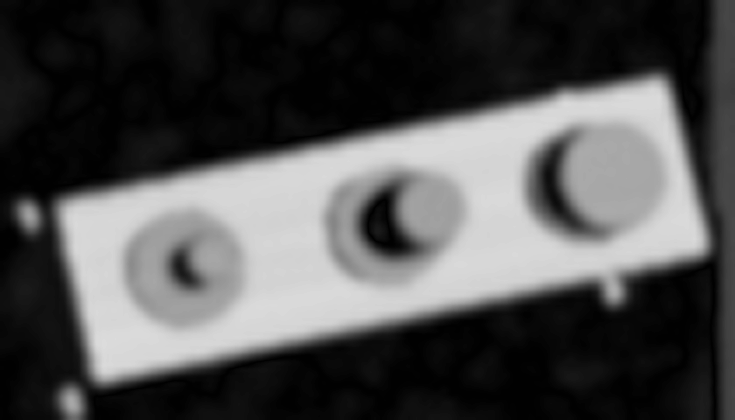

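Three grey pins hang in the rack (top view): slim (309,203), tall mid-width head (341,195) and broad low head (366,190). The middle one is the target: the side crop shows it as the tallest, with a grooved 26 mm head. The pink and green ones off the rack are look-alikes. Now moving over.

```bash
python3 -m creep '[[0,-18,-20,-4,0,0,0],[0,-37,-40,-4,0,0,0],[0,-37,-40,-4,0,0,0],[0,-37,-40,-4,0,0,0],[0,-37,-40,-4,0,0,0]]' && python3 -m creep '[[0,-37,-40,0,0,0,0],[0,-37,-40,0,0,0,0],[0,-37,-40,0,0,0,0],[0,-37,-40,0,0,0,0],[0,-37,-40,0,0,0,0]]'
```

```text
time_s: 1.02
ee_pos: [301.3, 303.5, 234.3]
ee_rot: [180.0, 0.0, 158.2]
force: [0.5, 0.6, -0.5]
gripper_width: 91.2
time_s: 1.65
ee_pos: [398.8, 48.9, 234.3]
ee_rot: [180.0, 0.1, 158.2]
force: [1.0, -0.8, -0.9]
gripper_width: 91.3
```

```bash
python3 -m creep '[[0,-37,-40,0,0,0,0],[0,-37,-40,0,0,0,0],[0,-37,-40,0,0,0,0],[0,-37,-40,0,0,0,0],[0,-37,-40,0,0,0,0]]' && python3 -m creep '[[0,-20,-22,0,0,0,0],[0,0,0,0,0,0,10],[0,0,0,0,0,0,10],[0,0,0,0,0,0,10],[0,0,0,0,0,0,10]]' && python3 -m creep '[[0,0,0,0,0,0,10],[0,0,0,0,0,0,5],[0,0,0,0,0,0,0]]'; python3 - <<'E'
from h import *
snap('top','top1');snap('side','side1');s=state();print(s['ee_pos'],s['ee_rot'],s['qpos'])
d=load('top1');cv2.imwrite('pics/t1.png',cv2.resize(d['frame'][140:260,240:400,::-1],None,fx=4,fy=4,interpolation=cv2.INTER_CUBIC))
d=load('side1');cv2.imwrite('pics/s1.png',cv2.resize(d['frame'][100:300,180:340,::-1],None,fx=3,fy=3,interpolation=cv2.INTER_CUBIC))
E
```

```text
time_s: 2.28
ee_pos: [496.2, -205.7, 234.0]
ee_rot: [180.0, 0.0, 158.2]
force: [0.3, 1.8, 0.2]
gripper_width: 91.2
time_s: 2.9
ee_pos: [506.1, -231.8, 233.9]
ee_rot: [180.0, -0.0, 117.8]
force: [-0.2, 0.9, 0.0]
gripper_width: 91.5
time_s: 3.28
ee_pos: [506.1, -231.7, 233.9]
ee_rot: [180.0, -0.0, 103.2]
force: [-0.5, -0.5, 0.4]
gripper_width: 91.4
[ 506.10690962 -231.69792376  233.9110061 ] [-1.79999381e+02 -5.42511485e-03  1.03260365e+02] [-2.57846513e+01  1.59687414e+01  9.01077880e+01  3.97880820e-03
  7.39273691e+01 -3.90461184e+01]
```

View pics/t1.png

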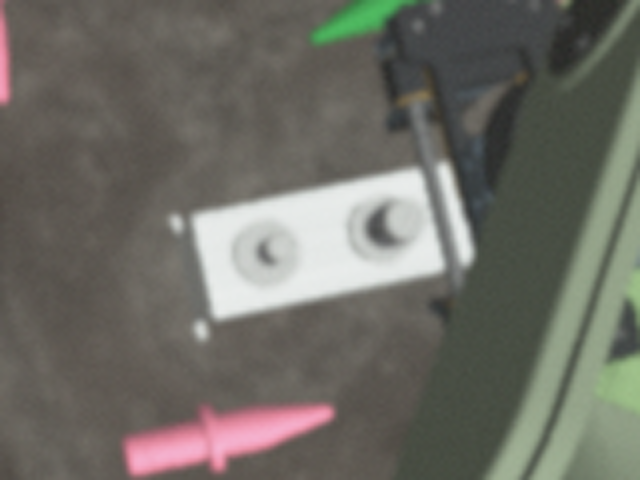

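View pics/s1.png

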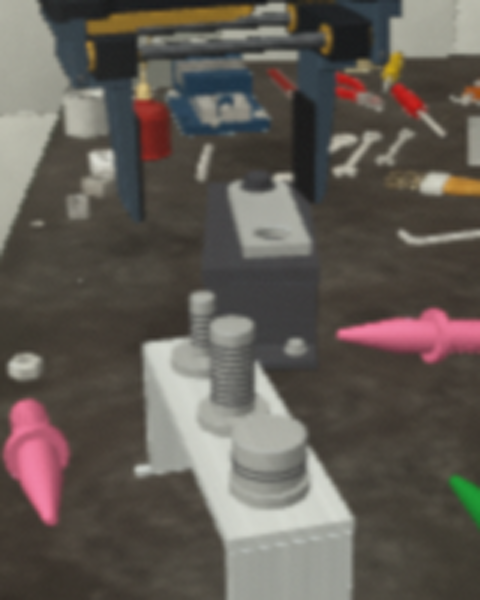

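```bash
python3 -m creep '[[0,-1,0,20,0,0,0],[0,0,0,35,0,0,0],[0,0,0,35,0,0,0],[0,0,0,20,0,0,0],[0,0,0,5,0,0,0]]' && python3 -m creep '[[0.5,0,0,0,0,0,0],[0.7,0,0,0,0,0,0],[0.8,0,0,0,0,0,0],[0.8,0,0,0,0,0,0]]' 20
```

```text
time_s: 4.0
ee_pos: [505.6, -232.3, 117.6]
ee_rot: [-179.9, -0.1, 103.2]
force: [-0.7, -0.4, 0.6]
gripper_width: 91.0
time_s: 4.5
ee_pos: [506.6, -232.8, 119.4]
ee_rot: [180.0, 0.0, 103.2]
force: [0.1, 0.2, -0.8]
gripper_width: 54.2
```

```bash
python3 -m creep '[[1,0,0,0,0,0,0],[1,0,0,0,0,0,0],[1,0,0,0,0,0,0],[1,0,0,0,0,0,0]]' 50; python3 - <<'E'
from h import *
d=snap('side','side2');s=state();print(s['ee_pos'],s['ee_rot'],s['force'])
cv2.imwrite('pics/s2.png',cv2.resize(d['frame'][130:300,180:340,::-1],None,fx=3.5,fy=3.5,interpolation=cv2.INTER_CUBIC))
E
```

```text
time_s: 5.0
ee_pos: [506.8, -232.7, 119.0]
ee_rot: [179.9, 0.0, 103.2]
force: [1.1, 0.5, -0.2]
gripper_width: 25.2
[ 506.78755627 -232.66984972  119.01656573] [1.79949597e+02 1.25702869e-02 1.03179453e+02] [ 1.51340854  0.38738751 -0.57843692]
```

View pics/s2.png

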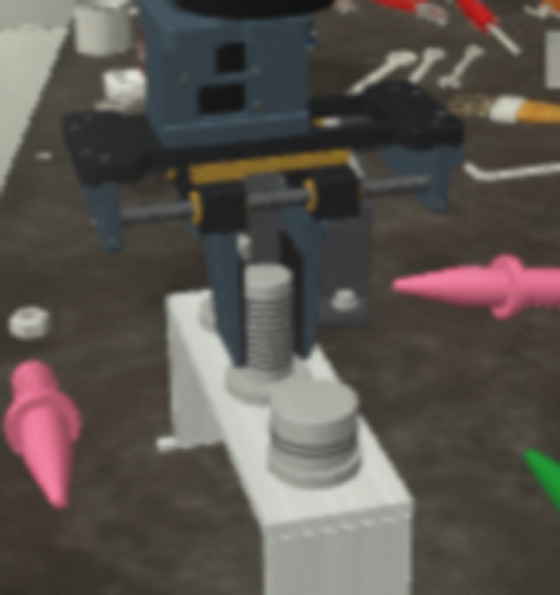

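```bash
python3 -m creep '[[1,0,0,-10,0,0,0],[1,0,0,-30,0,0,0],[1,0,0,-40,0,0,0],[1,0,0,-45,0,0,0],[1,0,0,-30,0,0,0]]'; python3 - <<'E'
from h import *
d=snap('side','side3');s=state();print(s['ee_pos'],s['ee_rot'],s['force'],s['torque'],s['gripper_width'])
cv2.imwrite('pics/s3.png',cv2.resize(d['frame'][70:300,160:340,::-1],None,fx=2.6,fy=2.6,interpolation=cv2.INTER_CUBIC))
dx=np.array([538.5,97])-s['ee_pos'][:2]; y=np.radians(s['ee_rot'][2]);print(dx@[np.cos(y),np.sin(y)],dx@[np.sin(y),-np.cos(y)])
E
```

```text
time_s: 5.68
ee_pos: [505.8, -232.8, 276.3]
ee_rot: [180.0, 0.1, 103.2]
force: [-0.8, -0.7, -2.1]
gripper_width: 25.2
[ 507.33276174 -233.54998502  280.13321689] [179.68571949   0.30616373 103.17902137] [ 1.77086848 -0.65528513  1.14437146] [-0.13802314 -0.10152837  0.02387867] 25.32992518847269
314.7381521669825 105.70990922863884
```

View pics/s3.png

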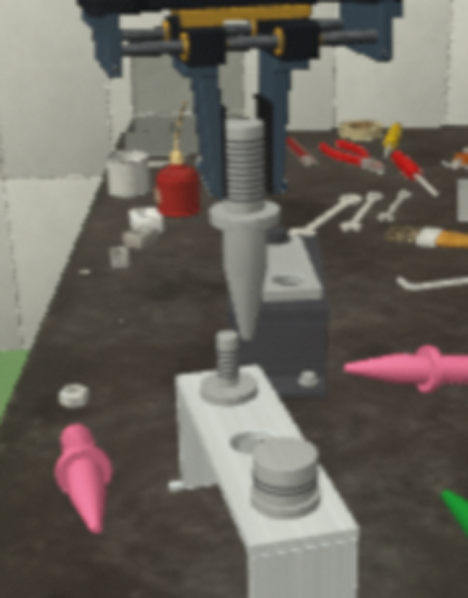

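```bash
python3 -m creep '[[1,20,7,0,0,0,0],[1,40,13,0,0,0,0],[1,48,16,0,0,0,0],[1,48,16,0,0,0,0],[1,48,16,0,0,0,0]]'; python3 -m creep '[[1,48,16,0,0,0,0],[1,36,12,0,0,0,0],[1,20,7,0,0,0,0],[1,7,3,0,0,0,0],[1,0,0,0,0,0,0]]';  python3 -m creep '[[1,0,0,0,0,0,0],[1,0,0,0,0,0,0],[1,0,0,0,0,0,0]]'; python3 - <<'E'
from h import *
d=snap('side','side4');s=state();print(s['ee_pos'],s['ee_rot'],s['force'],s['torque'],s['gripper_width'])
cv2.imwrite('pics/s4.png',cv2.resize(d['frame'][50:250,180:340,::-1],None,fx=3,fy=3,interpolation=cv2.INTER_CUBIC))
d=snap('top','top4')
cv2.imwrite('pics/t4.png',cv2.resize(d['frame'][120:260,120:320,::-1],None,fx=4,fy=4,interpolation=cv2.INTER_CUBIC))
E
```

```text
time_s: 6.35
ee_pos: [524.2, -15.9, 271.8]
ee_rot: [-179.7, -0.1, 103.2]
force: [0.3, -0.4, -2.3]
gripper_width: 25.0
time_s: 6.98
ee_pos: [536.9, 98.4, 272.8]
ee_rot: [-179.8, 0.0, 103.2]
force: [0.2, -0.4, -2.7]
gripper_width: 24.9
time_s: 7.35
ee_pos: [537.7, 97.6, 274.0]
ee_rot: [180.0, -0.0, 103.1]
force: [-0.2, 0.7, -2.7]
gripper_width: 25.1
[537.74728922  97.68865537 274.01869395] [ 1.79993461e+02 -4.18385178e-04  1.03132730e+02] [ 0.13455903  0.27806377 -2.09670788] [-0.07679706  0.0666995   0.0198041 ] 25.477938119554867
```

View pics/s4.png

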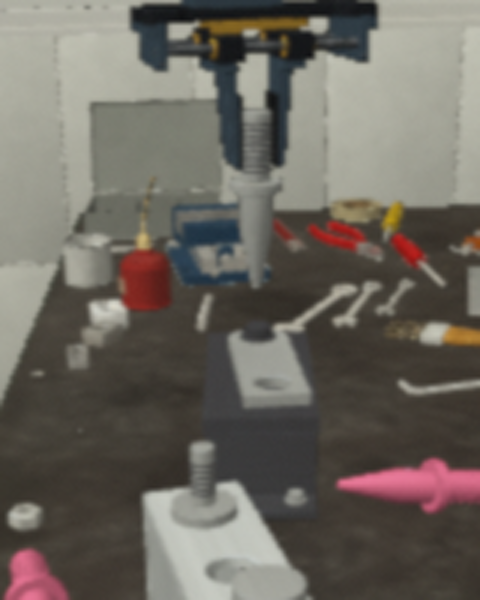

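View pics/t4.png

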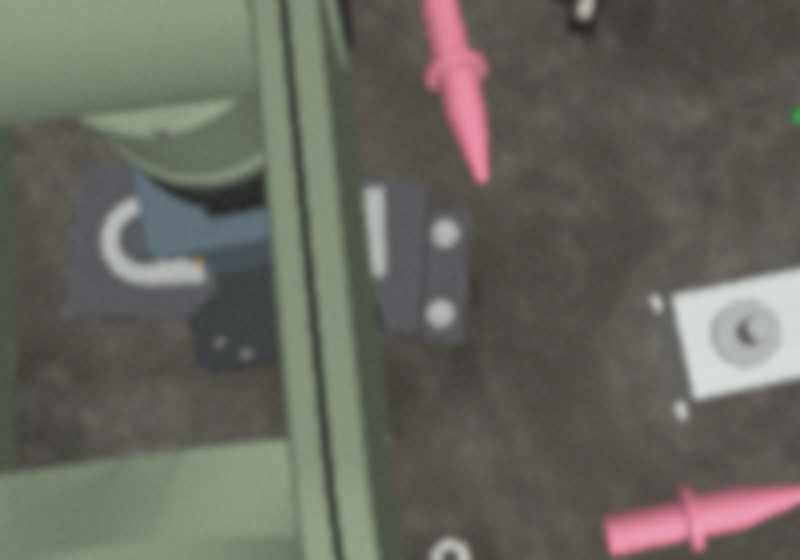

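```bash
python3 - <<'E'
from h import *
d=load('side4')
print('tip pred',proj(d,[537.7,97.7,175]),'collar bottom',proj(d,[537.7,97.7,255]),'head top',proj(d,[537.7,97.7,317]))
print('strap hole pred',proj(d,[548.7,96.6,90]),'base',proj(d,[538.5,97,80]))
i=d['frame'][50:150,220:310,::-1];cv2.imwrite('pics/z.png',cv2.resize(i,None,fx=6,fy=6,interpolation=cv2.INTER_CUBIC))
i=d['frame'][155:200,230:300,::-1];cv2.imwrite('pics/z2.png',cv2.resize(i,None,fx=10,fy=10,interpolation=cv2.INTER_CUBIC))
E
```

```text
tip pred (np.float64(264.78575446244446), np.float64(144.35291529277364)) collar bottom (np.float64(264.4962090935371), np.float64(112.12047497354324)) head top (np.float64(264.2584883144738), np.float64(85.65719271587035))
strap hole pred (np.float64(269.39329638565994), np.float64(176.49269501101938)) base (np.float64(265.42985273212724), np.float64(180.1729049695576))
```

View pics/z.png

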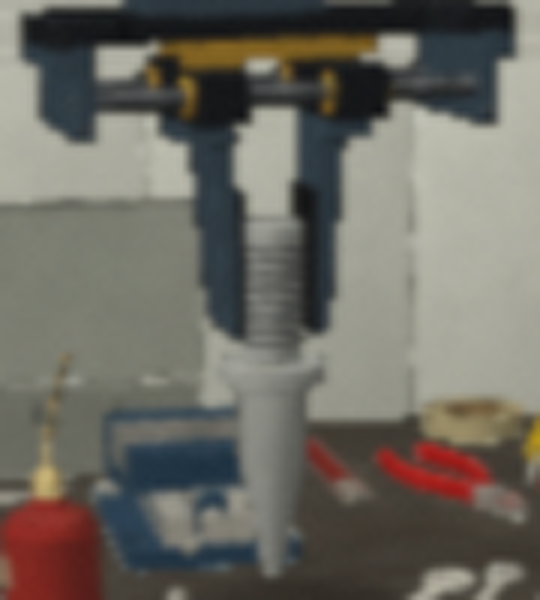

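View pics/z2.png

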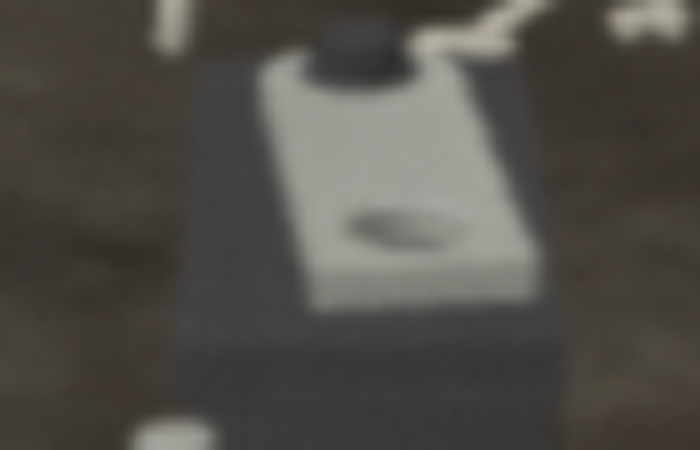

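```bash
python3 -m creep '[[1,-0.9,0.6,15,0,0,0],[1,0,0,25,0,0,0],[1,0,0,25,0,0,0],[1,0,0,10,0,0,0],[1,0,0,0,0,0,0]]'; python3 -m creep '[[1,0,0,6,0,0,0],[1,0,0,6,0,0,0],[1,0,0,4,0,0,0],[1,0,0,0,0,0,0]]' 60;  python3 - <<'E'
from h import *
d=snap('side','side5')
i=d['frame'][80:200,220:310,::-1];cv2.imwrite('pics/z3.png',cv2.resize(i,None,fx=5,fy=5,interpolation=cv2.INTER_CUBIC))
s=state();print(s['ee_pos'],s['ee_rot'],s['force'],s['torque'],s['gripper_width'])
E
```

```text
time_s: 8.07
ee_pos: [538.2, 97.4, 198.2]
ee_rot: [-179.9, -0.0, 103.2]
force: [0.5, 0.4, -2.1]
gripper_width: 25.2
time_s: 8.57
ee_pos: [539.2, 97.6, 183.0]
ee_rot: [179.9, 0.0, 103.2]
force: [2.7, 0.1, -3.1]
gripper_width: 25.3
[539.14452517  97.59636206 183.10537787] [ 1.79911479e+02 -3.73667153e-04  1.03180996e+02] [ 2.8238556   0.52998806 -2.98673617] [ 0.02301911 -0.56314064 -0.00818856] 25.22512056037036
```

View pics/z3.png

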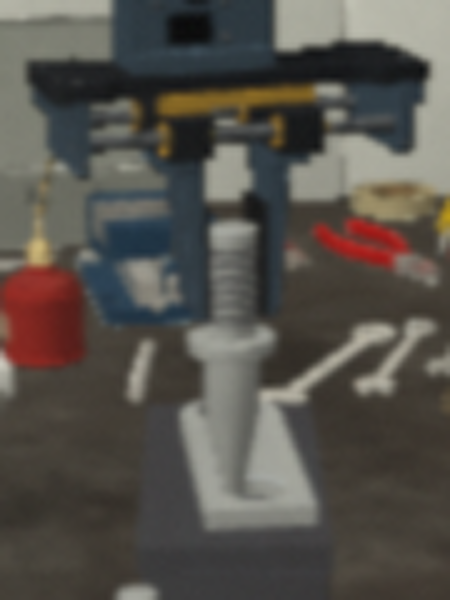

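The tip is inside the strap hole at its near-robot edge, and the reaction of about +2.8 N in x shows the taper pushing the strap. Continuing down.

```bash
python3 -m creep '[[1,0,0,5,0,0,0],[1,0,0,5,0,0,0],[1,0,0,5,0,0,0],[1,0,0,0,0,0,0]]'; python3 -m creep '[[1,0,0,5,0,0,0],[1,0,0,5,0,0,0],[1,0,0,0,0,0,0]]'
```

```text
time_s: 9.12
ee_pos: [538.1, 97.7, 167.2]
ee_rot: [-179.9, -0.0, 103.2]
force: [3.1, 1.7, -3.7]
gripper_width: 25.3
time_s: 9.5
ee_pos: [538.1, 97.6, 157.3]
ee_rot: [-179.9, -0.0, 103.2]
force: [2.1, 1.2, -3.4]
gripper_width: 24.8
```

```bash
python3 -m creep '[[1,0,0,5,0,0,0],[1,0,0,5,0,0,0],[1,0,0,0,0,0,0]]'; python3 -m creep '[[1,0,0,4,0,0,0],[1,0,0,4,0,0,0],[1,0,0,0,0,0,0]]'
```

```text
time_s: 9.88
ee_pos: [538.2, 97.7, 147.3]
ee_rot: [-179.9, -0.0, 103.2]
force: [2.1, 1.9, -3.6]
gripper_width: 25.1
time_s: 10.25
ee_pos: [538.5, 98.1, 139.6]
ee_rot: [180.0, -0.1, 103.2]
force: [3.0, 4.5, -0.7]
gripper_width: 25.2
```

```bash
python3 -m creep '[[1,0.8,0.3,0,0,0,0],[1,0,0,2,0,0,0],[1,0,0,2,0,0,0],[1,0,0,0,0,0,0]]'
```

```text
time_s: 10.75
ee_pos: [538.6, 98.5, 135.7]
ee_rot: [-180.0, -0.0, 103.2]
force: [3.0, 3.6, -2.2]
gripper_width: 25.3
```

```bash
python3 -m creep '[[1,0.8,0.4,0,0,0,0],[1,0,0,3,0,0,0],[1,0,0,3,0,0,0],[1,0,0,0,0,0,0]]'; python3 -m creep '[[1,0,0,3,0,0,0],[1,0,0,3,0,0,0],[1,0,0,0,0,0,0]]'
```

```text
time_s: 11.25
ee_pos: [538.5, 99.0, 129.4]
ee_rot: [-179.9, 0.0, 103.2]
force: [1.8, 1.9, -4.0]
gripper_width: 25.1
time_s: 11.62
ee_pos: [538.6, 99.0, 123.5]
ee_rot: [-180.0, 0.0, 103.2]
force: [1.9, 2.0, -4.1]
gripper_width: 25.4
```

```bash
python3 -m creep '[[1,0.3,0.2,4,0,0,0],[1,0,0,4,0,0,0],[1,0,0,2,0,0,0],[1,0,0,0,0,0,0]]'; python3 -m creep '[[1,0,0,2,0,0,0],[1,0,0,1.5,0,0,0],[1,0,0,0,0,0,0]]'
```

```text
time_s: 12.12
ee_pos: [538.6, 99.3, 113.6]
ee_rot: [-179.9, 0.0, 103.2]
force: [0.6, 0.8, -2.2]
gripper_width: 25.4
time_s: 12.5
ee_pos: [538.8, 99.4, 110.3]
ee_rot: [-180.0, -0.0, 103.2]
force: [0.7, 0.0, -3.0]
gripper_width: 25.0
```

```bash
python3 -m creep '[[1,0,0,1,0,0,0],[1,0,0,0.5,0,0,0],[1,0,0,0,0,0,0]]';python3 -m creep '[[1,0,0,0.7,0,0,0],[1,0,0,0,0,0,0]]'; python3 - <<'E'
from h import *
d=snap('side','side6')
i=d['frame'][90:210,220:310,::-1];cv2.imwrite('pics/z4.png',cv2.resize(i,None,fx=5,fy=5,interpolation=cv2.INTER_CUBIC))
s=state();print(s['ee_pos'],s['force'])
E
```

```text
time_s: 12.88
ee_pos: [539.0, 99.5, 109.0]
ee_rot: [180.0, -0.0, 103.2]
force: [0.5, -0.1, -2.7]
gripper_width: 25.0
time_s: 13.12
ee_pos: [539.0, 99.5, 108.9]
ee_rot: [180.0, -0.0, 103.2]
force: [-2.0, -1.9, 4.7]
gripper_width: 25.1
[539.0243895   99.52481012 108.92791103] [-1.9789613  -0.2189736   4.33249242]
```

View pics/z4.png

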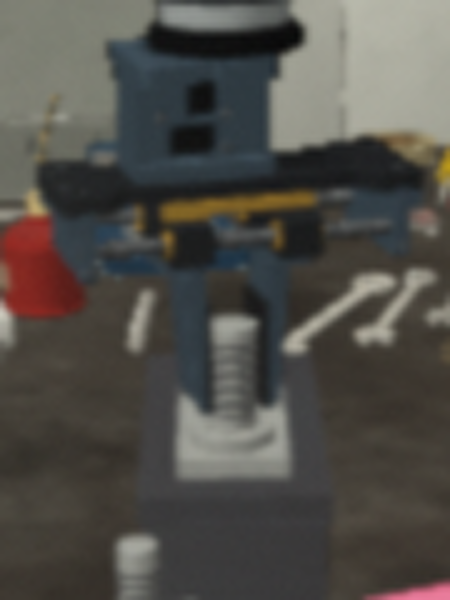

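The fz reading flipped to +4.5 N at z 108.9 (expected 109) and the collar is seated on the strap. Releasing.

```bash
python3 -m creep '[[0.6,0,0,0,0,0,0],[0.4,0,0,0,0,0,0],[0.2,0,0,0,0,0,0],[0,0,0,0,0,0,0],[0,0,0,0,0,0,0]]'; python3 -m creep '[[0,0,0,-10,0,0,0],[0,0,0,-30,0,0,0],[0,0,0,-40,0,0,0],[0,0,0,-40,0,0,0],[0,0,0,-20,0,0,0]]'; python3 -m creep '[[0,-35,-10,0,0,0,0],[0,-50,-15,0,0,0,0],[0,-50,-15,0,0,0,0],[0,-50,-15,0,0,0,0],[0,-50,-15,0,0,0,0]]' ; python3 - <<'E'
from h import *
d=snap('side','side7')
i=d['frame'][130:210,220:310,::-1];cv2.imwrite('pics/z5.png',cv2.resize(i,None,fx=6,fy=6,interpolation=cv2.INTER_CUBIC))
d=snap('top','top7')
i=d['frame'][150:220,120:250,::-1];cv2.imwrite('pics/t7.png',cv2.resize(i,None,fx=6,fy=6,interpolation=cv2.INTER_CUBIC))
E
```

```text
time_s: 13.8
ee_pos: [539.0, 99.5, 108.2]
ee_rot: [180.0, -0.0, 103.2]
force: [-0.3, 0.6, 0.6]
gripper_width: 72.1
time_s: 14.42
ee_pos: [539.9, 99.6, 251.7]
ee_rot: [179.7, 0.0, 103.2]
force: [0.0, -0.1, -0.3]
gripper_width: 91.1
time_s: 15.05
ee_pos: [524.3, -146.9, 249.2]
ee_rot: [179.9, 0.0, 103.2]
force: [-0.1, 1.1, 0.1]
gripper_width: 91.4
```

View pics/z5.png

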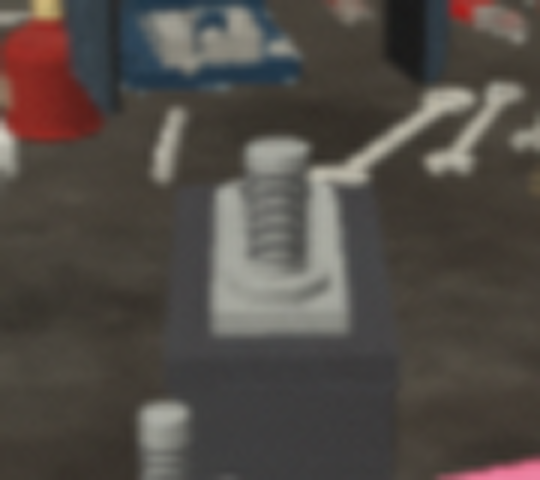

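View pics/t7.png

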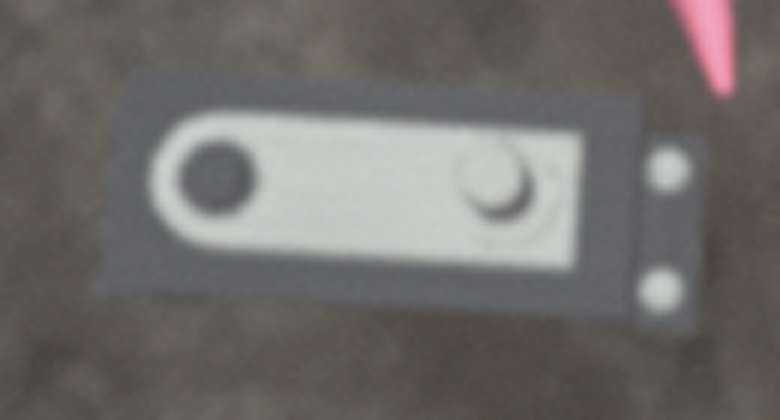

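View pics/side7.png

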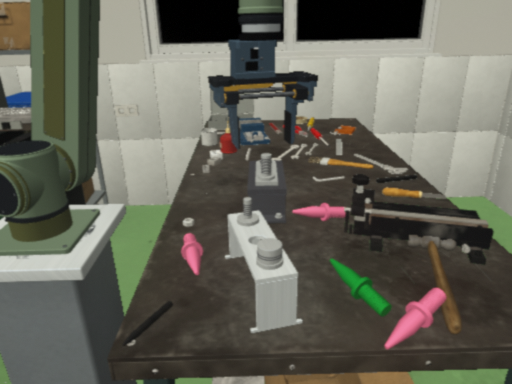

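```bash
python3 -m creep '[[0,0,0,0,0,0,0],[0,0,0,0,0,0,0],[0,0,0,0,0,0,0],[0,0,0,0,0,0,0]]'; python3 - <<'E'
from h import *
from workcell import job_done
d=load('top7');print('top head pred',proj(d,[538.5,97.5,152]),'obs',490.5/6-.5+120,178.5/6-.5+150)
d=load('side7');print('side head pred',proj(d,[538.5,97.5,152]),proj(d,[538.5,97.5,98]),'obs',276.5/6-.5+220,155/6-.5+130,'collar u',279/6-.5+220)
d=load('top7');g=cv2.cvtColor(d['frame'],cv2.COLOR_RGB2GRAY)[150:220,120:250]
b=cv2.resize(g,None,fx=6,fy=6,interpolation=cv2.INTER_CUBIC);m=(b>140).astype(np.uint8)
c=max(cv2.findContours(m,cv2.RETR_EXTERNAL,cv2.CHAIN_APPROX_NONE)[0],key=cv2.contourArea)
W=lambda u,v:ray(d,(u+.5)/6-.5+120,(v+.5)/6-.5+150,90)[:2]
P=np.array([W(*q[0]) for q in c]); r=cv2.minAreaRect(P.astype(np.float32));print(r,'plate axis 88.30 deg')
print(job_done())
E
```

```text
time_s: 15.65
ee_pos: [524.5, -144.4, 248.3]
ee_rot: [180.0, -0.0, 103.3]
force: [0.3, 0.3, 0.1]
gripper_width: 91.0
top head pred (np.float64(200.48188511903615), np.float64(178.1336280266688)) obs 201.25 179.25
side head pred (np.float64(265.18917093682524), np.float64(153.2631962453935)) (np.float64(265.3645467008824), np.float64(173.53091137428336)) obs 265.5833333333333 155.33333333333334 collar u 266.0
((539.8880615234375, 155.420654296875), (180.357666015625, 59.39287567138672), 88.07133483886719) plate axis 88.30 deg
the job is handed in; nothing more can be done
None
```

I took the tall-headed tapered pin from the middle rack hole, lifted it clear and pushed it down through both holes. I then let go and handed the job in at about 15.7 s.

**Seating:** the descent stopped at tool height 108.9 mm (109 expected), where the vertical force reversed, so the collar is on the strap. Forces stayed under 6 N at every reading, and the fingers stayed clear of the strap.

**Last checks:**
- **Strap:** its axis now measures 88.1°, against 88.3° for the plate. It started about 0.084 rad off.
- **Pin:** it stands upright and free of the gripper. The head is within about 1 px of prediction across in both views, and 2 px off vertically in the side view. That is roughly the calibration error seen earlier.
- **Other pins:** the slim pin and the dowel are still in the rack.

**What disagreed:**
- The hole turned out to be about 2 mm further in +y than I measured. I followed the side force over to it on the way down.
- The pink and green look-alikes were standing in the first pictures and had tipped over by the time I reached the rack. The gripper never went near them, and I left them alone. Four were on the bench in my last side picture.

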